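Angle a stock bar past the stop pin into its bay

TASK

Put the loose aluminium bar away in the empty front bay of the plywood bar rack: push it along the bench with the fingertips, angling it in past the steel stop pin at the mouth, until it lies wholly inside the bay, flat up against the bay's back wall along its full length. Do not pick the bar up or tip it, it stays flat on the bench throughout; leave the other tools where they lie, and finish with the hand clear.

Things in the scene. Friction and masses are not known exactly. Their poses are not given: they have to be found in the camera images.
- bar: loose plain aluminium flat bar, 260 long x 30 wide x 25 high mm, about 0.5 kg, lying flat on the bench between the robot and the rack, roughly along the rack's mouth. Origin: middle of its underside. Own x axis runs along its length, y across its width, z up. It slides on the bench under a push of a few newtons.
- bar_end_a (a point): centre of the bar's end face at +x of the bar (130 mm from the middle, 12.5 mm above the underside)
- bar_end_b (a point): centre of the bar's end face at -x of the bar
- rack: plywood bar rack fixed to the bench: walls 15 mm thick, 40 mm high, no floor (the bench is the floor), open on top. Origin: middle of the front bay's open mouth, at bench level, in line with the front ends of the side walls. Own x points into the bay, away from the robot; y runs along the mouth (+y to the left); z up. Front bay inside: 292 mm long (y -146 to +146), 85 mm deep.
- back_wall (a point): middle of the face of the front bay's back wall, at bench level: 85 mm along x from the rack's origin. Behind this wall a second bay (60 mm deep) is full of stored stock, which is fixed.
- post: upright round dark steel stop pin, 28 mm diameter, 60 mm high, fixed to the bench on the line of the mouth, 104 mm left or right of its middle (varies), 42 mm from that side wall's inner face. Origin: on its axis at bench level. The gap from it to the far side wall is 236 mm, shorter than the bar: the bar has to go in at an angle, one end first, behind the pin.
- socket: the other, empty pin socket: a steel ring of 44 mm diameter flush with the bench at the opposite end of the mouth; things slide over it. Origin: its centre
- hammer: hammer with wooden handle, 280 mm long, lying on the bench to the robot's right; leave it alone. Origin under its middle
- screwdriver: screwdriver with red handle, 200 mm long, lying to the left of the rack; leave it alone. Origin under its middle
- wrench: steel spanner, 170 mm long, lying on the bench to the robot's left; leave it alone. Origin under its middle
- square: fitter's try square, stock 80 x 16 x 16 mm with a 120 mm blade, lying to the right of the rack; leave it alone. Origin under the middle of its stock
- block: plain steel block 60 x 40 x 25 mm on the bench just right of the rack; leave it alone. Origin under its middle
- oiler: white oil bottle with red cap, 40 mm diameter, 100 mm high, standing to the left of the rack; leave it alone. Origin under its middle

How it is judged (in metres and radians):
At the end, for the whole second after the job is handed in: Both ends of the bar lie inside the front bay with the bar's far face within 10 mm of the back wall at each end, flat on the bench and at rest (x of bar_end_a in the frame of rack between 0.06 and 0.085 m and y of bar_end_a in the frame of rack between -0.148 and 0.148 m and height (world z) of each of bar_end_a, bar_end_b below 0.018 m and x of bar_end_b in the frame of rack between 0.06 and 0.085 m and y of bar_end_b in the frame of rack between -0.148 and 0.148 m and linear speed of bar below 0.02 m/s); the robot touches nothing.
It fails at once if the bar was lifted off the bench or tipped (height (world z) of bar above 0.01 m or angle between bar's own z axis and vertical above 0.15 rad).
It fails at once if another tool was moved (distance of any of hammer, screwdriver, wrench, square, block, oiler from where it was at the start of the episode above 0.02 m).
It also fails if it takes over 72 s, if anything falls off the work surface, if the arm or the gripper's body presses on something with over 40 N, if the wrist force passes 120 N, or if a joint passes its speed limit or range.

ROBOT

A 6-joint arm with a two-finger parallel gripper is mounted at the origin on the work surface. World frame = base frame: x ahead of the robot, y to its left, z up, the work surface at z = 0. Lengths are in mm, angles in rad, forces in N, time in s.
With the tool pointing down it reaches from about 300 to 775 mm from the base axis. Payload 14.6 kg.
Tool frame: the origin (TCP) lies at the very end of the fingers, on their centre line; the grasp point (between the pads) lies manip.grip_depth behind it (manip.grip_depth is the distance from the TCP to the grasp point, in mm); x points along the fingers, z is the direction in which the jaws open and shut, and the axes are right-handed (so a half turn about x gives the same grasp; the last joint's range is limited). The gripper opens to 94 mm and grips with 3 to 60 N. Pads are 16 mm wide; open, the fingers measure 119 mm over their backs; the gripper's body (75 mm by 177 mm) begins 78 mm behind the grasp point.
Start: joints at [-1.341, 0.3, 1.521, -0, 1.321, -0.067], TCP at [160.847, -525.944, 205.446] pointing down, gripper open.
Joint ranges: [-3.03, 3.03], [-0.79, 2.21], [0.23, 2.52], [-1.04, 4.18], [0, 3.07], [-2.55, 2.55]. Speed limits (rad/s): [2.22, 2.22, 2.57, 3.14, 3.14, 3.14].

INTERFACE

Orientations are given as [roll, pitch, yaw] about the fixed x, y, z axes, in that order (R = Rz(yaw) Ry(pitch) Rx(roll)).
In Python, from cell import manip gives the robot as it stands.
- The arm moves only by the tool step_arm, never from a script. Its argument "commands" is one flat list of numbers, 7 for each row, row after row: the shift along the tool's x, y, z in m, then the turn, a rotation vector about the tool's x, y, z in degrees, then the finger opening in m, from 0 to 0.094. A call has 1 to 5 rows; each row shifts and turns the commanded pose from where the row before left it, along the tool's axes as they then stand; what a row does not reach is not made up. A row lasts 1/8 s, in which the tool goes at most 62.5 mm and 10.7 degrees, less where a joint would pass 70% of its speed; a pose out of reach is approached as far as the arm can. A call with a gripper value outside its range is refused whole. The fingers move at their own pace and stop on an object; "squeeze" is the grip in N (left out, the last holds). Time passes only in rows, so rows that do not move let the fingers close. It gives the time, the measured TCP pose, the force and the opening at its end, in the units of the state.
- manip.read_state(): the state, without advancing time (a new reading comes with each control period).
- manip.camera(name): name is "scene" or "top" or "wrist"; returns the picture (480x640x3 uint8, red, green, blue); there is no depth.
- manip.camera_model(name): a dict with "intrinsics" (3x3 intrinsics, pixels), "origin" and "orientation" of the camera in the world; the wrist camera has in their place "tool_from_camera" (4x4, takes a point from camera to tool coordinates, whose origin is the TCP and whose axes are the tool frame's). Camera axes: x right, y up, looking along -z (the intrinsics and any distortion apply to the point x, -y, -z); pixel columns grow to the right and rows downward; lengths in mm; the calibration is good to about 2 mm. The wrist camera is an equidistant fisheye: a pixel r from the principal point sees the ray r / f radians off the axis. A picture is of the moment at which its call begins: read the wrist's pose just before it. camera_model takes no time and is no camera call.
- manip.sign_off(): hands the job in, once; it reports no verdict.
Trained networks look in the newest picture that a camera, given by its name, has taken for a name from the list of things; names that differ only in an ending like _2 or _b are one class to them, and where a whole thing is asked for, a point or a joint stands for the part that bears it (a point fixed in the world has none). Each returns a list of dicts, best first, with "score" (0 to 1); they miss things now and then, are a little off and sometimes report something else, mostly with a low value. They report only what shows in the picture. A call takes as long as a camera call.
- manip.find_in(thing, camera): "centre" ([row, column] in pixels, amid what is visible of it).
- manip.outline_of(thing, camera): "pixels" (480x640 bool, what is visible of it) and "centre" ([row, column] in pixels, amid what is visible of it).
The state is a dict: "clock": time; "joints": joint angles; "qd": joint speeds; "effort": joint torques, N m; "eef_pos": TCP position; "eef_rot": TCP orientation; "wrist_force": force on the tool from outside, world axes, zero at the start; "moment": the same for the moment, N m; "finger_gap": finger opening in mm.
Only numpy, scipy, OpenCV 4.12 (cv2) and the standard library are available. Lean on these libraries where they do the work, as an engineer would, in place of code of your own. Each camera call takes 0.05 s, during which the arm holds its last target. There are 200 camera calls.

## Working session

There is one attempt and no reset: what is moved stays moved. The work goes in short steps, Python scripts to look and compute and a tool call to move; the robot and the scene stay as the last step left them, time stands still between calls to the robot, and variables do not carry over. Pictures are saved under pics/ and viewed, about 8 in all and at most 12, crops included, and the job is handed in when it is done.

Besides the shell and the picture viewer there is one more tool, called after "Request:" as name(argument=value, ...), one argument or row to a line, values as JSON. step_arm: Moves the arm, as the interface text tells. Its arguments: {"type":"object","properties":{"commands":{"type":"array"},"squeeze":{"type":"number"}},"required":["commands"]}

```bash
mkdir -p pics; ls; cat > h.py <<'E'
import numpy as np, cv2
from cell import manip
def ray2plane(cam,rc,z):
    m=manip.camera_model(cam); K=np.array(m["intrinsics"]); 
    o=np.array(m["origin"]); R=np.array(m["orientation"])
    if R.shape!=(3,3):
        from scipy.spatial.transform import Rotation as Ro
        R=Ro.from_euler('xyz',R).as_matrix()
    d=np.linalg.inv(K)@np.array([rc[1],rc[0],1.]); d=R@np.array([d[0],-d[1],-d[2]])
    return o+d*(z-o[2])/d[2]
def rect(mask,cam,z):
    c=max(cv2.findContours(mask.astype(np.uint8),cv2.RETR_EXTERNAL,cv2.CHAIN_APPROX_NONE)[0],key=cv2.contourArea)[:,0]
    p=np.array([ray2plane(cam,(r,q),z)[:2] for q,r in c],np.float32)
    return cv2.minAreaRect(p),p
E
python3 - <<'E'
from h import *
for c in ("top","scene"):
    im=manip.camera(c); cv2.imwrite(f"pics/{c}0.png",im[:,:,::-1])
    print({k:np.round(v,3).tolist() if not isinstance(v,str) else v for k,v in manip.camera_model(c).items()})
for t,z in (("bar",25),("post",60),("socket",0),("rack",40),("hammer",10),("wrench",5),("block",25)):
    for o in manip.outline_of(t,"top")[:2]:
        try: r,p=rect(o["pixels"],"top",z); print(t,o["score"],np.round(o["centre"]),[np.round(x,1) for x in r],np.round(cv2.boxPoints(r)).tolist())
        except Exception as e: print(t,e)
s=manip.read_state(); print({k:np.round(v,3).tolist() for k,v in s.items()},manip.grip_depth)
E
```

```text
pics
{'intrinsics': [[475.733, 0.0, 321.524], [0.0, 475.733, 242.012], [0.0, 0.0, 1.0]], 'origin': [356.99, -30.931, 1025.089], 'orientation': [0.202, -0.001, -1.522]}
{'intrinsics': [[468.492, 0.0, 317.167], [0.0, 468.492, 239.655], [0.0, 0.0, 1.0]], 'origin': [1040.381, 563.63, 789.675], 'orientation': [0.815, 0.012, 2.448]}
bar 0.78 [261. 330.] [array([516. , -42.6]), array([ 37. , 261.7]), np.float64(12.0)] [[471.0, 82.0], [525.0, -174.0], [561.0, -167.0], [507.0, 89.0]]
post 0.6 [218. 274.] [array([600. ,  75.5]), array([45.4, 37.6]), np.float64(3.7)] [[576.0, 93.0], [579.0, 55.0], [624.0, 58.0], [621.0, 96.0]]
post 0.19 [225. 174.] [array([611.4, 290.3]), array([189.5,  25.6]), np.float64(10.7)] [[516.0, 285.0], [521.0, 260.0], [707.0, 295.0], [702.0, 321.0]]
socket 0.52 [228. 373.] [array([ 604.7, -124.9]), array([38.7, 40. ]), np.float64(2.8)] [[584.0, -106.0], [586.0, -146.0], [625.0, -144.0], [623.0, -104.0]]
rack 0.59 [164. 322.] [array([691.8, -25.5]), array([325.5, 184.1]), np.float64(87.7)] [[593.0, -184.0], [777.0, -192.0], [790.0, 134.0], [606.0, 141.0]]
hammer 0.89 [
[... 258 characters left out ...]
, 291.0], [458.0, 439.0], [424.0, 458.0]]
wrench 0.36 [168. 324.] [array([703.2, -25.3]), array([332.8, 189.4]), np.float64(87.7)] [[602.0, -188.0], [791.0, -195.0], [804.0, 137.0], [615.0, 145.0]]
block 0.92 [216. 427.] [array([ 632.2, -252.7]), array([42.7, 67.4]), np.float64(72.4)] [[594.0, -263.0], [658.0, -283.0], [671.0, -243.0], [607.0, -222.0]]
{'clock': 0.45, 'joints': [-1.341, 0.3, 1.521, 0.0, 1.321, -0.067], 'qd': [-0.0, 0.001, -0.0, 0.0, -0.001, -0.0], 'effort': [-0.0, -53.127, -35.267, 0.071, 0.022, -0.0], 'eef_pos': [160.855, -525.913, 205.388], 'eef_rot': [3.011, 1.571, 1.737], 'wrist_force': [-0.246, -0.315, -0.75], 'moment': [0.014, 0.008, -0.002], 'finger_gap': 94.058} 18.8
```

```bash
python3 - <<'E'
import cv2
im=cv2.imread("pics/top0.png"); cv2.imwrite("pics/c1.png",cv2.resize(im[110:310,200:460],None,fx=3,fy=3,interpolation=cv2.INTER_CUBIC))
E
```

```text
(no output)
```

View pics/c1.png

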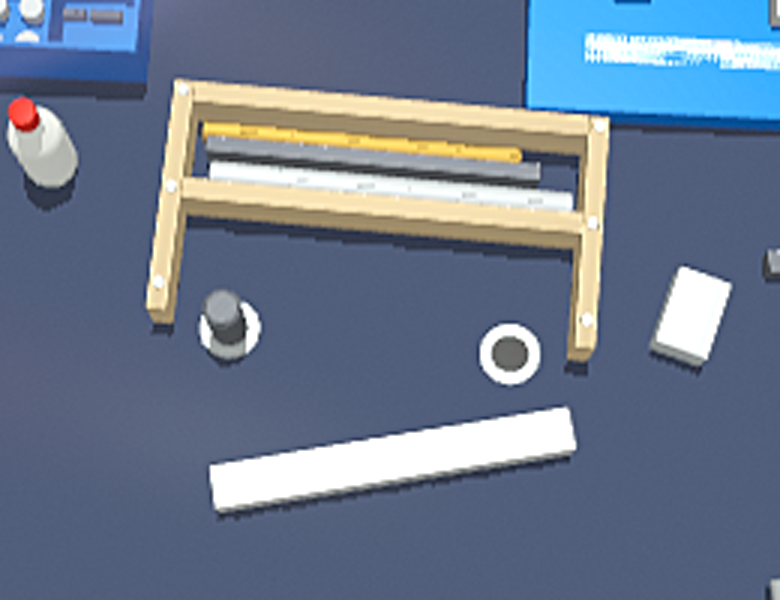

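View pics/scene0.png

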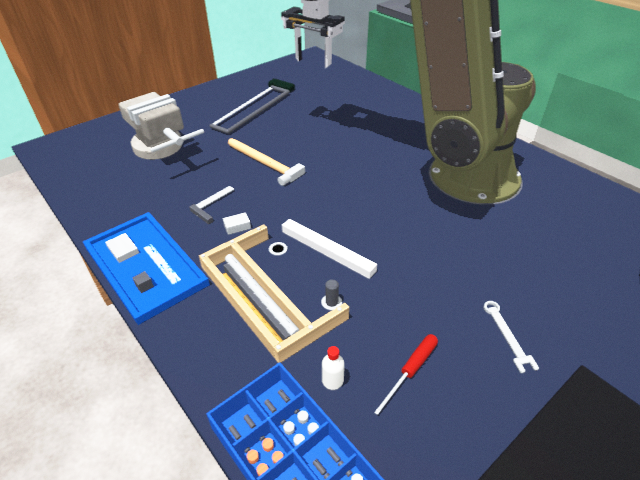

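Picture 1 (top crop): the pin is at the left of the mouth (top at crop 223,300), the socket on the right (510,353), and the bar tilts with its right end deeper. Picture 2 (scene) agrees with this: the bar lies clear of everything in front of the mouth.

```bash
cat >> h.py <<'E'
from scipy.spatial.transform import Rotation as Ro
def crop(cx,cy,z): return ray2plane("top",(110+cy/3,200+cx/3),z)[:2]
E
python3 - <<'E'
from h import *
for n,x,y,z in (("barLf",210,465,25),("barRf",569,408,25),("barRn",575,450,25),("barLn",215,509,25),("pintop",223,308,60),("socket",510,353,0),("pinring",230,328,0),
 ("wallLo",147,312,40),("wallLi",172,318,40),("wallRi",568,355,40),("wallRo",593,353,40),("backL",181,208,40),("backR",578,244,40)):
    print(n,np.round(crop(x,y,z),1))
s=manip.read_state(); print(np.round(Ro.from_euler('xyz',s["eef_rot"]).as_matrix(),3))
E
```

```text
barLf [506.4  85.2]
barRf [ 560.1 -167.9]
barRn [ 529.9 -172.8]
barLn [475.4  79.5]
pintop [612.3  79.9]
socket [ 604.4 -127.1]
pinring [613.2  80.5]
wallLo [612.  136.1]
wallLi [608.5 118. ]
wallRi [ 595.3 -164.4]
wallRo [ 597.6 -182.1]
backL [690.8 117.7]
backR [ 677.8 -169.9]
[[-0.     0.956  0.292]
 [ 0.     0.292 -0.956]
 [-1.     0.    -0.   ]]
```

Request:
step_arm(
  commands=[0,0,0,9.65,0,0,0,0,0,0,9.65,0,0,0,0,0.034,-0.0323,0,0,0,0,0,0.034,-0.0323,0,0,0,0,0,0.034,-0.0323,0,0,0,0],
)

```text
clock: 1.08
eef_pos: [267.5, -432.2, 205.5]
eef_rot: [0.58, 1.571, -1.031]
wrist_force: [-0.5, 0.4, -0.5]
finger_gap: 47.6
```

Request:
step_arm(
  commands=[0,0.034,-0.0323,0,0,0,0,0,0.034,-0.0323,0,0,0,0,0,0.034,-0.0323,0,0,0,0,0,0.034,-0.0323,0,0,0,0,0,0.034,-0.0323,0,0,0,0],
)

```text
clock: 1.7
eef_pos: [444.0, -277.5, 205.6]
eef_rot: [0.792, 1.57, -0.819]
wrist_force: [-0.2, -0.6, -0.7]
finger_gap: 0.9
```

Request:
step_arm(
  commands=[0,0.034,-0.0323,0,0,0,0,0,0.034,-0.0323,0,0,0,0,0,0.034,-0.0323,0,0,0,0,0,0.03,-0.0323,0,0,0,0,0,0,0,0,0,0,0],
)

```text
clock: 2.33
eef_pos: [581.3, -152.8, 204.9]
eef_rot: [-2.21, 1.57, 2.465]
wrist_force: [-0.8, -1.5, 0.3]
finger_gap: 1.1
```

```bash
cat >> h.py <<'E'
O=np.array([608.6,-23.4]); Y=np.deg2rad(-2.3); RR=np.array([[np.cos(Y),-np.sin(Y)],[np.sin(Y),np.cos(Y)]])
def rk(p): return RR.T@(np.array(p)[:2]-O)
def st():
    s=manip.read_state(); R=Ro.from_euler('xyz',s["eef_rot"]).as_matrix()
    a=np.rad2deg(np.arctan2(R[1,1],R[0,1])-Y)
    print("t",round(s["clock"],2),"rack",np.round(rk(s["eef_pos"]),1),"z",round(s["eef_pos"][2],1),"tool-y ang vs rack x",round(a,2),"tilt",np.round(R[:,0],3),"F",np.round(s["wrist_force"],1),"gap",round(s["finger_gap"],1))
E
python3 -c "
from h import *; st()"
```

```text
t 2.33 rack [ -22.1 -130.3] z 204.9 tool-y ang vs rack x 0.18 tilt [-0.001  0.    -1.   ] F [-0.8 -1.5  0.3] gap 1.1
```

Request:
step_arm(
  commands=[0.045,0,0,0,0,0,0,0.045,0,0,0,0,0,0,0.045,0,0,0,0,0,0,0.04,0,0,0,0,0,0,0.022,0,0,0,0,0,0],
)

```text
clock: 2.95
eef_pos: [578.7, -155.3, 6.4]
eef_rot: [-1.809, 1.568, 2.863]
wrist_force: [0.1, -0.2, 1.2]
finger_gap: 0.2
```

Request:
step_arm(
  commands=[0,-0.01,0,0,0,0,0,0,-0.012,0,0,0,0,0,0,-0.012,0,0,0,0,0,0,-0.012,0,0,0,0,0,0,-0.012,0,0,0,0,0],
)

```text
clock: 3.58
eef_pos: [521.6, -152.6, 9.1]
eef_rot: [1.284, 1.57, -0.327]
wrist_force: [1.8, -1.2, 1.4]
finger_gap: 0.6
```

Request:
step_arm(
  commands=[0,-0.012,0,0,0,0,0,0,-0.012,0,0,0,0,0,0,-0.012,0,0,0,0,0,0,-0.012,0,0,0,0,0,0,-0.012,0,0,0,0,0],
)

```text
clock: 4.2
eef_pos: [461.2, -150.0, 8.3]
eef_rot: [-1.993, 1.57, 2.68]
wrist_force: [2.5, 1.0, 0.5]
finger_gap: 0.6
```

```bash
cat >> h.py <<'E'
def bar(cam="top",n=None):
    im=manip.camera(cam)
    if n: cv2.imwrite(f"pics/{n}.png",cv2.resize(im[110:340,200:460,::-1],None,fx=2.6,fy=2.6))
    o=manip.outline_of("bar",cam)
    for q in o[:1]:
        r,p=rect(q["pixels"],cam,25); b=cv2.boxPoints(r); b=np.array([rk(x) for x in b])
        e=[b[1]-b[0],b[2]-b[1]]; l=max(e,key=np.linalg.norm); l=l*np.sign(l[1])
        c=rk(r[0]); print("bar",round(q["score"],2),"c",np.round(c,1),"size",np.round(r[1],1),"theta",round(np.rad2deg(np.arctan2(l[0],l[1])),1))
E
python3 -c "
from h import *; st(); bar(n='p3')"
```

```text
t 4.2 rack [-142.2 -132.4] z 8.3 tool-y ang vs rack x 0.01 tilt [-0.  0. -1.] F [2.5 1.  0.5] gap 0.6
bar 0.85 c [-112.4   25.7] size [161.8  33.2] theta 21.5
```

Request:
step_arm(
  commands=[-0.02,0.01,0,0,0,0,0.094,-0.05,0,0,0,0,0,0.094,-0.05,0,0.04,0,0,0,0.094,0,-0.04,0.05,0,0,0,0.094,0,-0.04,0.05,0,0,0,0.094],
)

```text
clock: 4.92
eef_pos: [387.5, -285.0, 127.6]
eef_rot: [0.34, 1.57, -1.27]
wrist_force: [0.8, -0.6, -0.1]
finger_gap: 47.0
```

```bash
python3 -c "
from h import *; st(); bar(n='p4')"
```

```text
t 4.92 rack [-210.4 -270.3] z 127.6 tool-y ang vs rack x 0.07 tilt [ 0. -0. -1.] F [ 0.8 -0.6 -0.1] gap 47.0
bar 0.73 c [-130.6  -19.3] size [256.4  32.3] theta 21.5
```

View pics/p4.png

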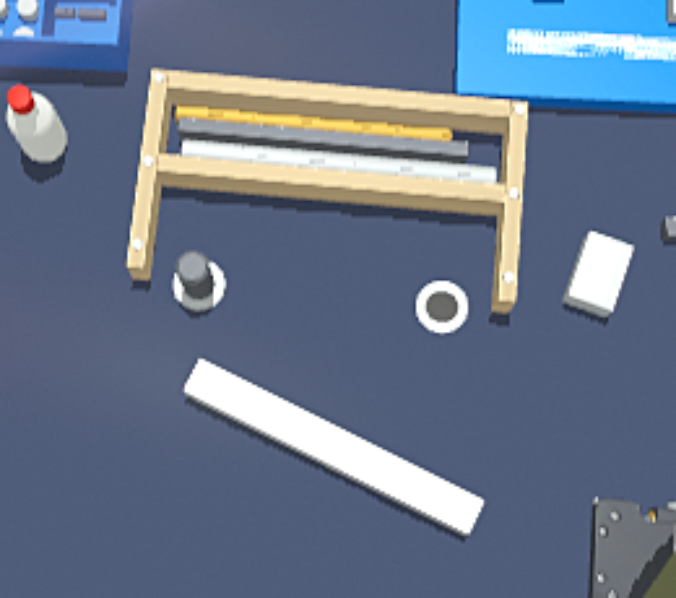

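Picture 3: the bar is now tilted with its left end deeper (end at about 200,370 and 475,520) and clear of the pin. Next I'll push it with both fingertips open against the near face.

Request:
step_arm(
  commands=[0,0.008,-0.0534,0,0,0,0.094,0,0.008,-0.0534,0,0,0,0.094,0,0.008,-0.0534,0,0,0,0.094,0,0.008,-0.0534,0,0,0,0.094,0,0.008,-0.0534,0,0,0,0.094],
)

```text
clock: 5.65
eef_pos: [439.3, -16.5, 127.3]
eef_rot: [-1.509, 1.57, -3.119]
wrist_force: [-0.1, -0.4, -0.1]
finger_gap: 94.1
```

Request:
step_arm(
  commands=[0,0,0,7.2,0,0,0.094,0,0,0,7.2,0,0,0.094,0,0,0,7.2,0,0,0.094,0.03,0,0,0,0,0,0.094,0,0,0,0,0,0,0.094],
)

```text
clock: 6.28
eef_pos: [438.2, -18.2, 95.9]
eef_rot: [-1.27, 1.567, 3.026]
wrist_force: [-0.3, -0.7, -1.3]
finger_gap: 94.0
```

```bash
python3 -c "
from h import *; st()"
```

```text
t 6.28 rack [-170.5   -1.6] z 95.9 tool-y ang vs rack x -21.56 tilt [-0.004  0.    -1.   ] F [-0.3 -0.7 -1.3] gap 94.0
```

Request:
step_arm(
  commands=[0.04,0,0,0,0,0,0.094,0.032,0,0,0,0,0,0.094,0.016,0,0,0,0,0,0.094,0,0.01,0,0,0,0,0.094,0,0.01,0,0,0,0,0.094],
)

```text
clock: 6.9
eef_pos: [458.9, -27.1, 10.4]
eef_rot: [1.925, 1.57, -0.062]
wrist_force: [-4.6, 3.6, 1.4]
finger_gap: 94.0
```

Request:
step_arm(
  commands=[0,0.011,0,0,0,0,0.094,0,0.011,0,0,0,0,0.094,0,0.011,0,0,0,0,0.094,0,0.011,0,0,0,0,0.094,0,0.011,0,0,0,0,0.094],
)

```text
clock: 7.52
eef_pos: [508.6, -49.4, 10.0]
eef_rot: [-1.971, 1.571, 2.325]
wrist_force: [-5.6, 2.3, 3.3]
finger_gap: 94.1
```

Request:
step_arm(
  commands=[0,0.011,0,0,0,0,0.094,0,0.011,0,0,0,0,0.094,0,0.011,0,0,0,0,0.094,0,0.011,0,0,0,0,0.094,0,0.009,0,0,0,0,0.094],
)

```text
clock: 8.15
eef_pos: [557.0, -70.9, 9.9]
eef_rot: [2.562, 1.571, 0.574]
wrist_force: [-5.2, 1.7, 4.0]
finger_gap: 94.0
```

```bash
python3 -c "
from h import *; st(); bar(n='p5')"
```

```text
t 8.15 rack [-49.6 -49.5] z 9.9 tool-y ang vs rack x -21.6 tilt [ 0.  0. -1.] F [-5.2  1.7  4. ] gap 94.0
bar 0.89 c [ -71.7 -164.2] size [35.  33.1] theta 22.0
```

Request:
step_arm(
  commands=[0,-0.015,0,0,0,0,0.094,-0.04,-0.015,0,0,0,0,0.0,-0.05,0,0,0,0,0,0,-0.02,-0.05,0.04,0,0,0,0,0,-0.05,0.04,0,0,0,0],
)

```text
clock: 8.88
eef_pos: [410.3, -90.0, 119.3]
eef_rot: [1.639, 1.567, -0.348]
wrist_force: [-0.1, -1.0, 0.4]
finger_gap: 57.5
```

Request:
step_arm(
  commands=[0,0,0.05,0,0,0,0,0,0,0.05,0,0,0,0,0,0,0.05,0,0,0,0,0,0,0.03,0,0,0,0,0,0,0,0,0,0,0],
)

```text
clock: 9.5
eef_pos: [337.3, -255.6, 118.2]
eef_rot: [1.117, 1.57, -0.874]
wrist_force: [0.3, 0.6, -0.5]
finger_gap: 7.3
```

```bash
python3 -c "
from h import *; st(); bar(n='p6'); print(np.round(manip.read_state()['joints'],2))"
```

```text
t 9.5 rack [-261.7 -242.9] z 118.2 tool-y ang vs rack x -21.75 tilt [ 0.001 -0.001 -1.   ] F [ 0.3  0.6 -0.5] gap 7.3
bar 0.91 c [-29.8 -59.9] size [258.  35.] theta 21.6
[-0.73  0.12  1.96  0.    1.06  1.26]
```

View pics/p6.png

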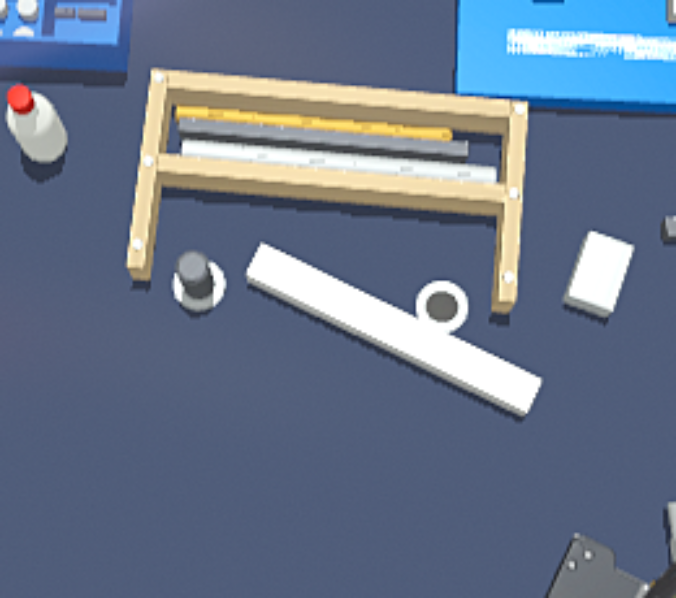

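Picture 4: the bar lies on the planned line with its left end right of the pin (255,265) and its right end at 530,395. Next is the push along its axis.

Request:
step_arm(
  commands=[0,0,0,-10,0,0,0,0,0,0,-10,0,0,0,0,0,0,-10,0,0,0,0,0,0,-10,0,0,0,0,0,0,-10,0,0,0],
)

```text
clock: 10.22
eef_pos: [338.4, -253.3, 118.0]
eef_rot: [0.453, 1.57, -0.655]
wrist_force: [-0.6, -0.2, -0.2]
finger_gap: 0.4
```

Request:
step_arm(
  commands=[0,0,0,-10,0,0,0,0,0,0,-10,0,0,0,0,0,0,-10,0,0,0,0,0,0,-10,0,0,0,0,0,0,0,0,0,0],
)

```text
clock: 10.85
eef_pos: [338.3, -253.4, 118.0]
eef_rot: [-0.217, 1.57, -0.634]
wrist_force: [0.4, 0.0, -0.3]
finger_gap: 0.6
```

Request:
step_arm(
  commands=[0,0.02,0.03,0,0,0,0,0,0.02,0.03,0,0,0,0,0,0.02,0.03,0,0,0,0,0,0.02,0.03,0,0,0,0,0,0.018,0.029,0,0,0,0],
)

```text
clock: 11.48
eef_pos: [515.2, -223.8, 117.9]
eef_rot: [-0.186, 1.571, -0.607]
wrist_force: [-0.4, 0.4, -0.1]
finger_gap: 0.7
```

Request:
step_arm(
  commands=[0.03,0,0,0,0,0,0,0.04,0,0,0,0,0,0,0,0,0,0,0,0,0],
)

```text
clock: 11.85
eef_pos: [512.6, -223.6, 45.7]
eef_rot: [3.084, 1.566, 2.664]
wrist_force: [0.3, -0.5, 0.6]
finger_gap: 0.1
```

```bash
python3 -c "
from h import *; st()"
```

```text
t 11.85 rack [ -87.9 -203.9] z 45.7 tool-y ang vs rack x 68.24 tilt [-0.004  0.002 -1.   ] F [ 0.3 -0.5  0.6] gap 0.1
```

Request:
step_arm(
  commands=[0.024,0,0.002,0,0,0,0,0.012,0,0,0,0,0,0,0,0.008,0,0,0,0,0,0,0.008,0,0,0,0,0,0,0.009,0,0,0,0,0],
)

```text
clock: 12.48
eef_pos: [526.4, -202.8, 13.0]
eef_rot: [-0.373, 1.569, -0.791]
wrist_force: [-2.3, -6.1, 3.8]
finger_gap: 0.2
```

Request:
step_arm(
  commands=[0,0.01,0,0,0,0,0,0,0.01,0,0,0,0,0,0,0.01,0,0,0,0,0,0,0.01,0,0,0,0,0,0,0.01,0,0,0,0,0],
)

```text
clock: 13.1
eef_pos: [546.6, -157.0, 12.8]
eef_rot: [-0.362, 1.569, -0.779]
wrist_force: [-1.1, -5.1, 4.5]
finger_gap: 0.4
```

```bash
python3 -c "
from h import *; st(); bar(n='p7')"
```

```text
t 13.1 rack [ -56.6 -136. ] z 12.8 tool-y ang vs rack x 68.41 tilt [ 0.001 -0.001 -1.   ] F [-1.1 -5.1  4.5] gap 0.4
bar 0.72 c [ 0.2 15.4] size [211.2  33.6] theta 22.2
```

View pics/p7.png

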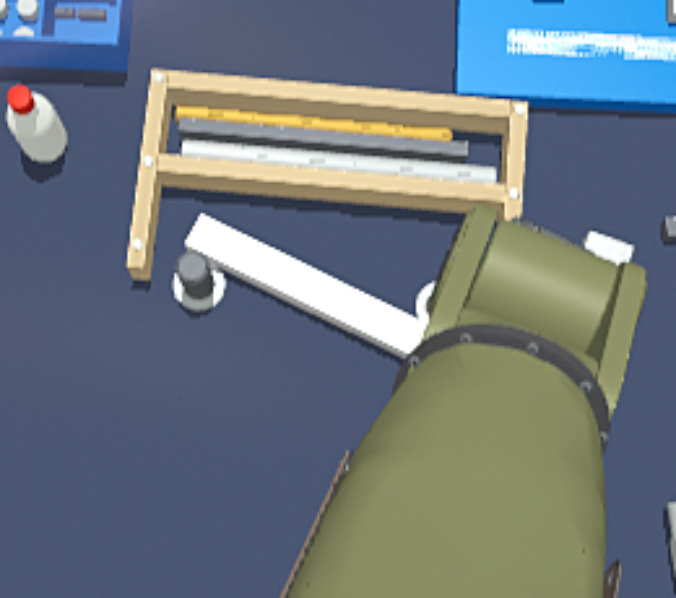

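Picture 5: the left end is passing behind the pin (200,235) with clearance. I'll push it 22 mm further and then go round to the near face by the right end.

Request:
step_arm(
  commands=[0,0.008,0,0,0,0,0,0,0.008,0,0,0,0,0,0,0.006,0,0,0,0,0,0,0,0,0,0,0,0,0,-0.014,0,0,0,0,0],
)

```text
clock: 13.82
eef_pos: [549.1, -149.5, 11.7]
eef_rot: [2.416, 1.57, 2.0]
wrist_force: [-1.0, -0.7, -0.6]
finger_gap: 0.4
```

Request:
step_arm(
  commands=[0,0,-0.025,0,0,0,0,0,0,-0.027,0,0,0,0,0,0.025,0,0,0,0,0,0,0.03,0,0,0,0,0,0,0,0,0,0,0,0],
)

```text
clock: 14.45
eef_pos: [524.0, -77.9, 11.8]
eef_rot: [2.468, 1.57, 2.052]
wrist_force: [-0.4, -0.2, 0.0]
finger_gap: 0.5
```

```bash
python3 -c "
from h import *; st(); bar()"
```

```text
t 14.45 rack [-82.3 -57.9] z 11.8 tool-y ang vs rack x 68.49 tilt [-0.  0. -1.] F [-0.4 -0.2  0. ] gap 0.5
bar 0.95 c [22.2 69.5] size [139.4  35.8] theta 22.0
```

Request:
step_arm(
  commands=[0,0.0044,0.0112,0,0,0,0,0,0.0044,0.0112,0,0,0,0,0,0.0044,0.0112,0,0,0,0,0,0.0044,0.0112,0,0,0,0,0,0.0044,0.0112,0,0,0,0],
)

```text
clock: 15.18
eef_pos: [584.8, -81.1, 11.7]
eef_rot: [-2.735, 1.57, 3.131]
wrist_force: [-2.7, -1.1, -0.4]
finger_gap: 0.4
```

```bash
python3 -c "
from h import *; st(); bar(n='p8')"
```

```text
t 15.18 rack [-21.5 -58.6] z 11.7 tool-y ang vs rack x 68.4 tilt [-0.  0. -1.] F [-2.7 -1.1 -0.4] gap 0.4
bar 0.89 c [32.3 80.2] size [129.5  33.7] theta 12.3
```

View pics/p8.png

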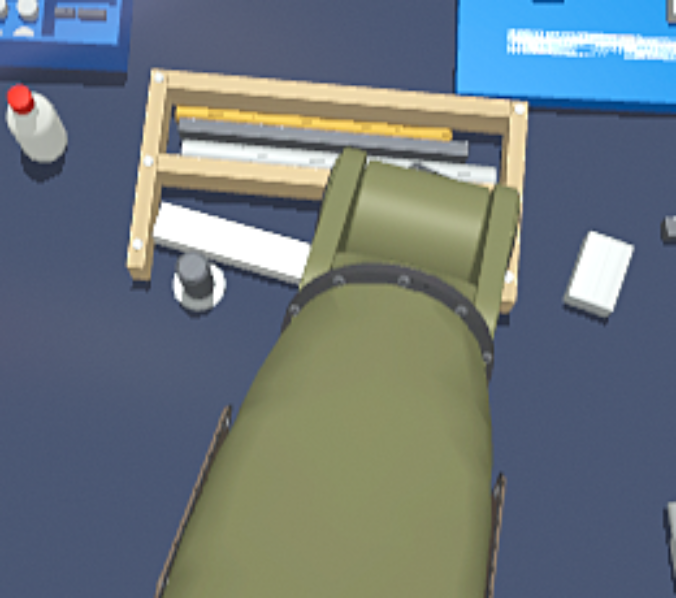

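Picture 6: the bar's left end is behind the pin near the left wall, tilt about 12°, swinging in as planned.

Request:
step_arm(
  commands=[0,0.0044,0.0112,0,0,0,0,0,0.0044,0.0112,0,0,0,0,0,0.0044,0.0112,0,0,0,0,0,0,0,0,0,0,0],
)

```text
clock: 15.78
eef_pos: [620.5, -82.5, 11.8]
eef_rot: [0.449, 1.57, 0.033]
wrist_force: [0.3, -0.4, -0.4]
finger_gap: 0.4
```

```bash
python3 -c "
from h import *; st(); bar()"
```

```text
t 15.78 rack [ 14.3 -58.6] z 11.8 tool-y ang vs rack x 68.41 tilt [ 0.001  0.    -1.   ] F [ 0.3 -0.4 -0.4] gap 0.4
bar 0.57 c [42.4 82.5] size [127.6  38.3] theta 1.9
```

Request:
step_arm(
  commands=[0,-0.011,-0.028,0,0,0,0,0,-0.015,-0.037,0,0,0,0,0,0,0,9.8,0,0,0,0,0,0,9.8,0,0,0,0,0,0,9.8,0,0,0],
)

```text
clock: 16.5
eef_pos: [549.9, -79.9, 12.2]
eef_rot: [0.888, 1.57, -0.048]
wrist_force: [0.0, -0.5, 0.4]
finger_gap: 0.7
```

Request:
step_arm(
  commands=[0,0,0,9.8,0,0,0.05,0,0,0,9.8,0,0,0.094,0,0,0,9.8,0,0,0.094,0,0,0,9.6,0,0,0.094,0,0,0,0,0,0,0.094],
)

```text
clock: 17.12
eef_pos: [549.9, -79.9, 12.0]
eef_rot: [1.775, 1.571, 0.166]
wrist_force: [-0.4, 0.4, 0.2]
finger_gap: 47.2
```

```bash
python3 -c "
from h import *; st(); bar(n='p9')"
```

```text
t 17.12 rack [-56.4 -58.8] z 12.0 tool-y ang vs rack x 0.06 tilt [ 0.  0. -1.] F [-0.4  0.4  0.2] gap 47.2
bar 0.6 c [43.3 74.9] size [143.2  35.9] theta 1.2
```

Request:
step_arm(
  commands=[0,0,-0.032,0,0,0,0.094,0,0,-0.032,0,0,0,0.094,0,0.02,0,0,0,0,0.094,0,0.025,0,0,0,0,0.094,0,0.018,0,0,0,0,0.094],
)

```text
clock: 17.85
eef_pos: [616.5, -18.5, 11.9]
eef_rot: [1.573, 1.571, -0.034]
wrist_force: [-0.3, -0.4, -0.1]
finger_gap: 93.8
```

Request:
step_arm(
  commands=[0,0.01,0,0,0,0,0.094,0,0.009,0,0,0,0,0.094,0,0.009,0,0,0,0,0.094,0,0.007,0,0,0,0,0.094,0,0,0,0,0,0,0.094],
)

```text
clock: 18.48
eef_pos: [651.2, -20.0, 11.9]
eef_rot: [1.695, 1.57, 0.085]
wrist_force: [-0.4, -0.6, 0.2]
finger_gap: 94.1
```

```bash
python3 -c "
from h import *; st(); bar(n='p10')"
```

```text
t 18.48 rack [42.5  5.1] z 11.9 tool-y ang vs rack x 0.01 tilt [ 0.001  0.    -1.   ] F [-0.4 -0.6  0.2] gap 94.1
bar 0.62 c [ 62.8 127.6] size [37.5 36.1] theta -0.7
```

Creep forward in small steps until the wall takes the force.

Request:
step_arm(
  commands=[0,0.002,0,0,0,0,0.094,0,0.001,0,0,0,0,0.094,0,0.001,0,0,0,0,0.094],
)

```text
clock: 18.95
eef_pos: [654.4, -20.1, 12.0]
eef_rot: [-1.765, 1.57, 2.908]
wrist_force: [-10.0, 2.0, 7.2]
finger_gap: 93.9
```

Request:
step_arm(
  commands=[0,0.001,0,0,0,0,0.094,0,0.001,0,0,0,0,0.094,0,0,0,0,0,0,0.094],
)

```text
clock: 19.32
eef_pos: [654.7, -20.0, 12.0]
eef_rot: [-1.633, 1.565, 3.038]
wrist_force: [-21.4, 1.6, 13.5]
finger_gap: 93.7
```

```bash
python3 -c "
from h import *; st()"
```

```text
t 19.32 rack [45.9  5.3] z 12.0 tool-y ang vs rack x -0.04 tilt [-0.005  0.001 -1.   ] F [-21.4   1.6  13.5] gap 93.7
```

Wall contact is confirmed (21 N, with the tool stalled). Back off, lift clear and look.

Request:
step_arm(
  commands=[0,-0.01,0,0,0,0,0.094,0,-0.04,0,0,0,0,0.094,-0.04,-0.03,0,0,0,0,0.094,-0.04,-0.04,0,0,0,0,0.094,-0.03,-0.04,0.03,0,0,0,0.094],
)

```text
clock: 19.95
eef_pos: [494.9, -43.2, 123.5]
eef_rot: [1.494, 1.568, -0.115]
wrist_force: [0.1, -0.6, 0.7]
finger_gap: 94.1
```

Request:
step_arm(
  commands=[0,-0.02,0.05,0,0,0,0.094,0,-0.02,0.05,0,0,0,0.094,0,-0.02,0.05,0,0,0,0.094,0,-0.02,0.05,0,0,0,0.094,0,0,0,0,0,0,0.094],
)

```text
clock: 20.58
eef_pos: [406.6, -243.0, 122.0]
eef_rot: [0.869, 1.569, -0.746]
wrist_force: [0.5, 1.5, 0.7]
finger_gap: 94.2
```

```bash
python3 -c "
from h import *; st(); bar(n='p11')"
```

```text
t 20.57 rack [-193.1 -227.5] z 122.0 tool-y ang vs rack x -0.24 tilt [ 0.001 -0.001 -1.   ] F [0.5 1.5 0.7] gap 94.2
bar 0.94 c [65.4 17.1] size [259.5  37. ] theta 0.3
```

View pics/p11.png

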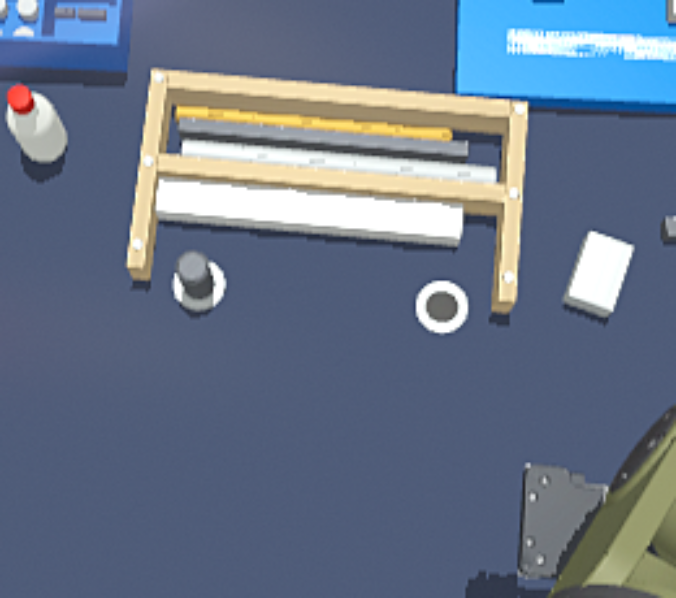

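Picture 7: the bar lies flat along the back wall from end to end, the other tools in view have not moved, and the hand is clear. Handing in.

```bash
python3 -c "
from h import *; print(manip.sign_off())"
```

```text
the job is handed in; nothing more can be done
None
```

The bar is in the front bay, flat against the back wall along its full length, and the job is handed in at about 20.6 s of the 72 s; no verdict came back.

**How it went in:**
1. I dragged the right end back with the closed fingertips to tilt the bar about 21.5°.
2. I pushed it up to the line past the pin with both open fingertips.
3. I slid it lengthwise behind the pin by its end face.
4. I swung the right end in and squared the bar against the back wall with both fingertips.

It was never gripped or lifted.

**Last checks:**
- **Angle:** the bar measured 0.3° off parallel to the back wall.
- **Position:** its middle measured 65 mm into the bay. That is about 5 mm less than a bar touching the wall, because the camera outline also takes in the bar's near side. The push itself stalled against the wall at about 21 N.
- **Left end:** it lies at or very near the left wall. The measurement put it at 147 mm, 1 mm past the wall's inner face, which is within the calibration error.
- **Other tools:** the oiler and block look unmoved in the last picture. I did not re-measure any of the tools; the arm was only planned to stay clear of them.
- **Hand:** it was about 120 mm above the bench and touching nothing.

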